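Start the parts cleaner

ROBOT

A 6-joint arm with a two-finger parallel gripper is mounted at the origin on the work surface. World frame = base frame: x ahead of the robot, y to its left, z up, the work surface at z = 0. Lengths are in mm, angles in rad, forces in N, time in s.
With the tool pointing down it reaches from about 400 to 925 mm from the base axis. Payload 12.5 kg.
Tool frame: the origin (TCP) lies midway between the tips of the shut fingers; the grasp point (between the pads) lies 19 mm behind it; z points along the fingers, y is the line along which they close (so a half turn about z gives the same grasp; the last joint's range is limited). The gripper opens to 95 mm and grips with 3 to 60 N. Pads are 20 mm wide; open, the fingers measure 119 mm over their backs; the gripper's body (75 mm by 180 mm) begins 59 mm behind the grasp point.
Start: joints at [1.059, 0.491, 1.559, -0, 1.092, -0.106], TCP at [246.707, 574.267, 214.661] pointing down, gripper open.
Joint ranges: [-3.1, 3.1], [-0.84, 2.19], [0.05, 2.79], [-1.13, 4.28], [0.06, 2.93], [-2.69, 2.69]. Speed limits (rad/s): [2.22, 2.22, 2.79, 3.14, 3.14, 3.14].

INTERFACE

Orientations are given as [roll, pitch, yaw] about the fixed x, y, z axes, in that order (R = Rz(yaw) Ry(pitch) Rx(roll)).
In Python, from cell import env gives the robot as it stands.
- The arm moves only by the tool carry_out, never from a script. Its argument "series" is a list of rows, each a list of 4 numbers: the shift along the world's x, y, z normalised to -1 to 1, where 1 is 5 cm, then the turn about the world's z normalised to -1 to 1, where 1 is 6 degrees. In form: [[x, y, z, turn], ...]. A call has exactly 5 rows; each row shifts and turns the commanded pose from where the row before left it; what a row does not reach is not made up. A row lasts 1/10 s, in which the tool goes at most 50 mm and 8.59 degrees, less where a joint would pass 70% of its speed; a pose out of reach is approached as far as the arm can. A call with a number of a shift or a turn outside -1 to 1 is refused whole. A call with a gripper value outside its range is refused whole. "fingers" is the closure, from -1 (fully open) to 1 (shut), set as the call begins (left out, the last holds). The fingers move at their own pace and stop on an object; the grip force is fixed at half the most. Time passes only in rows, so rows that do not move let the fingers close, or fill a call up. It gives the time, the measured TCP pose, the force, the opening and the grip force at its end, in the units of the state.
- env.state(): the state, without advancing time (a new reading comes with each control period).
- env.read_camera(name): name is "scene" or "top" or "wrist"; returns the picture (420x560x3 uint8, red, green, blue); there is no depth.
- env.calibration(name): a dict with "K" (3x3 intrinsics, pixels), "pose" (4x4, takes a point from camera to world coordinates). Camera axes: x right, y down, z forward; pixel columns grow to the right and rows downward; lengths in mm; the calibration is good to about 2 mm. A picture is of the moment at which its call begins: read the wrist's pose just before it. calibration takes no time and is no camera call; for the wrist camera it gives the pose at the moment of the call.
- env.job_done(): hands the job in; it is judged then, once.
Trained networks look in the newest picture that a camera, given by its name, has taken for a name from the list of things; names that differ only in an ending like _2 or _b are one class to them, and where a whole thing is asked for, a point or a joint stands for the part that bears it (a point fixed in the world has none). Each returns a list of dicts, best first, with "conf" (0 to 1); they miss things now and then, are a little off and sometimes report something else, mostly with a low value. They report only what shows in the picture. A call takes as long as a camera call.
- env.look_for(camera, label): "position" ([row, column] as shares, 0 to 1, of the picture: columns of its width, rows of its height, amid what is visible of it).
The state is a dict: "t": time; "joints": joint angles; "qvel": joint speeds; "tau": joint torques, N m; "eef_pos": TCP position; "tcp_rot": TCP orientation; "ft_force": force on the tool from outside, world axes, zero at the start; "moment": the same for the moment, N m; "opening": opening from 0.0 (shut) to 1.0 (fully open); "grip_force": force on a finger pad.
Only numpy, scipy, OpenCV 4.12 (cv2) and the standard library are available. Lean on these libraries where they do the work, as an engineer would, in place of code of your own. Each camera call takes 0.05 s, during which the arm holds its last target. There are 200 camera calls.

TASK

With closed fingers and without gripping anything, start the parts cleaner, in this order: push its open lid down until it is fully shut, then press the raised end of the rocker on the power box right down to switch it on, then press the cleaner's round key fully down and let it come up again. Leave the bar key and the square key alone, do not raise the lid further, and do not lift or shift the cleaner, the power box or anything else on the bench. Finish clear of everything.

Things in the scene. Friction and masses are not known exactly. Their poses are not given: they have to be found in the camera images.
- cleaner: Parts cleaner, loose white box on feet, 2.7 kg, 225 mm deep (its x), 170 wide (its y); origin on the underside. x -45 to +105: open tank, rim 110 mm high, lid hinged at x = +105. x -120 to -45: lower console facing the robot, black top 85 mm high, three white keys in a row at x = -90: round at y = -50, bar at 0, square at +50. Stands left or right, the power box opposite.
- cleaner_lid (a joint): Angle of the cleaner's flat grey lid (rad): 0 = shut flat on the rim, grows as it opens upwards (stop at 1.15). Starts ajar at 0.45 to 0.8. The hinge line lies along the cleaner's y at its x = +105 mm, 110 mm above the bench. Stiff: it stays where it is left; about 1 N (2 N at most) of downward push near its front edge closes it. It has no catch.
- lid_edge (a point): Middle of the lid's free front edge, on its upper face; moves with the lid. The lid is 158 mm from hinge to this edge, 170 mm wide, 8 mm thick. When shut its upper face is 118 mm above the bench and this edge overhangs the console by 8 mm.
- rocker (a joint): Tilt of the power box's rocker (rad): 0 = off (the end towards the box's +x is up), 0.4 = on (that end fully down). It stays where it is left; about 3 N at the raised end tips it.
- rocker_raised_end (a point): Point on the upper face of the rocker, 24 mm from its pivot, on the end that is raised when off; moves with the rocker: about 67 mm above the bench when off, 57 mm when on. The rocker is a flat white paddle 66 mm long (box x), 36 mm wide, on a black surround.
- power_box: Bench power box, a white block 220 mm long (its x), 80 mm wide, top 50 mm high, with a round socket at each end and one large rocker at its centre, loose on rubber feet, about 0.9 kg. Origin on its underside at its centre; z up.
- round_key (a joint): Travel of the round start key (m): 0 = up, 0.006 = fully down. Spring return; about 1.5 N to start moving, 5 N fully down.
- round_key_top (a point): Centre of the top of the round key, the largest of the three: 30 mm across, standing 12 mm out of the console (97 mm above the bench); at the cleaner's -y end of the row.
- bar_key (a joint): Travel of the bar key (m): 0 = up, 0.006 = down; same spring. Not to be pressed.
- bar_key_top (a point): Centre of the top of the bar key, 12 mm (x) by 32 mm (y), 97 mm above the bench, middle of the row.
- square_key (a joint): Travel of the square key (m): 0 = up, 0.006 = down; same spring. Not to be pressed.
- square_key_top (a point): Centre of the top of the square key, 16 mm by 16 mm, 97 mm above the bench, at the cleaner's +y end of the row.
- cup_a: Small open white plastic parts cup, 36 mm across the rim, 40 mm high. Origin at its underside. Loose; not part of the job.
- grease_jar: Small white lidded jar, 40 mm across, 50 mm high. Origin at its underside. Loose; not part of the job.
- reel_spool: Grey metal reel spool standing on end, 48 mm across, 34 mm high. Origin at its underside. Loose; not part of the job.
- cup_b: Open white plastic parts cup, 44 mm across the rim, 45 mm high. Origin at its underside. Loose; not part of the job.
- gear_ring: Flat brass ring, 48 mm across, 12 mm high. Origin at its underside. Loose; not part of the job.
- screwdriver: Black-handled screwdriver lying on the bench behind the work, about 180 mm long. Origin at its underside, near its middle. Loose; not part of the job.
- spray_can: Spray can standing upright, 60 mm across, 190 mm high. Origin at its underside. Loose; not part of the job.

How it is judged (in metres and radians):
On the way, in this order (a step that is already met when the one before it is completed fails the run):
1. the lid is pushed fully shut (value of joint cleaner_lid below 0.04 rad), for 0.1 s.
2. the rocker is pressed over to on (value of joint rocker above 0.33 rad and value of joint cleaner_lid below 0.04 rad), for 0.1 s.
3. the round key is pressed down (all of step 2 and value of joint round_key above 0.0042 m), for 0.1 s.
At the end, for the whole second after the job is handed in: The lid is shut (within 0.04 rad), the rocker is on (over 0.33 of 0.4 rad), all three keys are up again (within 1.5 mm), and cleaner and power box are at rest. On the way the round key was down at least 4.2 of its 6 mm for 0.1 s (all of step 2 and value of joint each of round_key, bar_key, square_key below 0.0015 m and linear speed of each of cleaner, power_box below 0.01 m/s); the robot touches nothing.
It fails at once if out of order: rocker switched before the lid is shut, or round key pressed before the lid is shut and the power on ((value of joint rocker above 0.2 rad and value of joint cleaner_lid above 0.08 rad) or (value of joint round_key above 0.0025 m and (value of joint cleaner_lid above 0.08 rad or value of joint rocker below 0.25 rad))).
It fails at once if the bar key or the square key is pressed (over 2.5 mm) (value of joint any of bar_key, square_key above 0.0025 m).
It fails at once if the lid is raised further open (past 0.95 rad) (value of joint cleaner_lid above 0.95 rad).
It fails at once if the cleaner or the power box is shifted or lifted by more than 20 mm (distance of any of cleaner, power_box from where it was at the start of the episode above 0.02 m).
It fails at once if another thing on the bench is shifted or lifted by more than 20 mm (distance of any of cup_a, grease_jar, reel_spool, cup_b, gear_ring, screwdriver, spray_can from where it was at the start of the episode above 0.02 m).
It also fails if it takes over 64 s, if anything falls off the work surface, if the arm or the gripper's body presses on something with over 40 N, if the wrist force passes 120 N, or if a joint passes its speed limit or range.

## Working session

There is one attempt and no reset: what is moved stays moved. The work goes in short steps, Python scripts to look and compute and a tool call to move; the robot and the scene stay as the last step left them, time stands still between calls to the robot, and variables do not carry over. Pictures are saved under pics/ and viewed, at most 10 in all, crops included, and the job is handed in when it is done.

Besides the shell and the picture viewer there is one more tool, called after "Request:" as name([rows], argument=value, ...), one row to a line, values as JSON. carry_out: Moves the arm, as the interface text tells. Its arguments: {"type":"object","properties":{"series":{"type":"array","items":{"type":"array","items":{"type":"number","minimum":-1,"maximum":1}}},"fingers":{"type":"number"}},"required":["series"]}

```bash
mkdir -p pics
cat > h.py <<'E'
import numpy as np, cv2
from cell import env
def ray(cam,uv):
    c=env.calibration(cam);K=np.array(c["K"]);P=np.array(c["pose"])
    d=P[:3,:3]@np.linalg.inv(K)@np.array([uv[0],uv[1],1.]);return P[:3,3],d
def onz(cam,uv,z):
    o,d=ray(cam,uv);return (o+d*(z-o[2])/d[2]).round(1)
def proj(cam,p):
    c=env.calibration(cam);K=np.array(c["K"]);P=np.linalg.inv(np.array(c["pose"]))
    q=K@(P[:3,:3]@np.array(p,float)+P[:3,3]);return q[:2]/q[2]
def tri(a,b):
    A=np.zeros((3,3));v=np.zeros(3)
    for o,d in (a,b):
        d=d/np.linalg.norm(d);M=np.eye(3)-np.outer(d,d);A+=M;v+=M@o
    return np.linalg.solve(A,v).round(1)
E
python3 - <<'E'
from h import *
im={}
for c in("scene","top"):
    im[c]=env.read_camera(c);cv2.imwrite(f"pics/{c}0.png",im[c][:,:,::-1])
Z=dict(round_key_top=97,bar_key_top=97,square_key_top=97,lid_edge=160,rocker_raised_end=67,power_box=50,cleaner=85)
for l,z in Z.items():
    for c in im:
        for r in env.look_for(c,l)[:2]:
            p=r["position"];uv=(p[1]*560,p[0]*420);print(l,c,np.round(uv,1),round(r["conf"],2),onz(c,uv,z))
print(env.state()["t"])
E
```

```text
round_key_top top [235.8 270.9] 0.51 [452.8 142.4  97. ]
bar_key_top scene [248.4 156.1] 0.54 [478. 173.  97.]
bar_key_top top [218.7 264.6] 0.43 [468.8 183.   97. ]
lid_edge scene [289.2 149.3] 0.87 [597.  156.3 160. ]
lid_edge top [225.4 209.9] 0.72 [595.  155.6 160. ]
lid_edge top [451.2 258.9] 0.32 [ 471.  -348.4  160. ]
rocker_raised_end scene [243.2 270.9] 0.96 [ 572.7 -173.2   67. ]
rocker_raised_end scene [369.7 268.7] 0.54 [848.9 -94.4  67. ]
rocker_raised_end top [362.4 215.2] 0.84 [ 578.7 -168.9   67. ]
power_box scene [246.9 280. ] 0.67 [ 583.9 -184.    50. ]
cleaner scene [277.  169.5] 0.91 [564.5 152.8  85. ]
cleaner scene [290.2 151.5] 0.5 [581.1 233.3  85. ]
cleaner top [227.4 226.9] 0.85 [558.7 162.   85. ]
cleaner top [198.8 260.9] 0.36 [478.4 232.9  85. ]
0.8
```

View pics/top0.png

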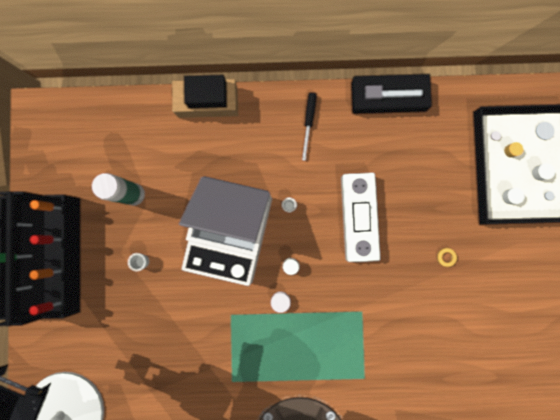

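View pics/scene0.png

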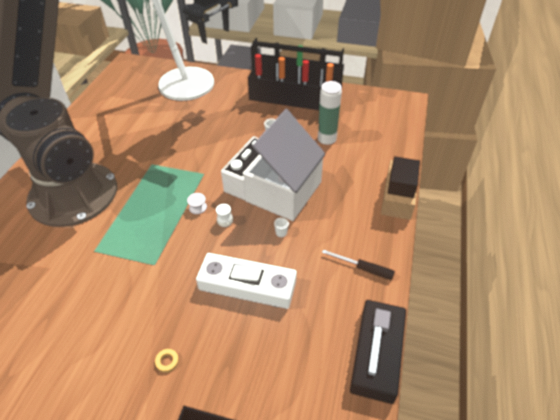

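The top view shows the cleaner's keys at about (197,262), (217,267) and (237,271), with the lid open behind them, and the rocker at (361,217). The scene view agrees. I'll enlarge both next to see which end of the rocker is up.

Run:
```python
import cv2,numpy as np
t=cv2.imread("pics/top0.png");s=cv2.imread("pics/scene0.png")
f=lambda i,x,y,w,h,k:cv2.resize(i[y:y+h,x:x+w],(w*k,h*k),interpolation=cv2.INTER_CUBIC)
a=f(t,175,170,100,120,4);b=f(t,335,170,50,100,4)
c=f(s,195,250,110,60,4);d=f(s,215,105,115,80,3)
o=np.zeros((600,800,3),np.uint8)
o[:480*1,:400]=a[:480]
o[:240,400:400+345][:, :]=d
o[250:490,400:800]=cv2.resize(c,(400,240))[:240]
o2=b
cv2.imwrite("pics/crop.png",o)
```

```text
(no output)
```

View pics/crop.png

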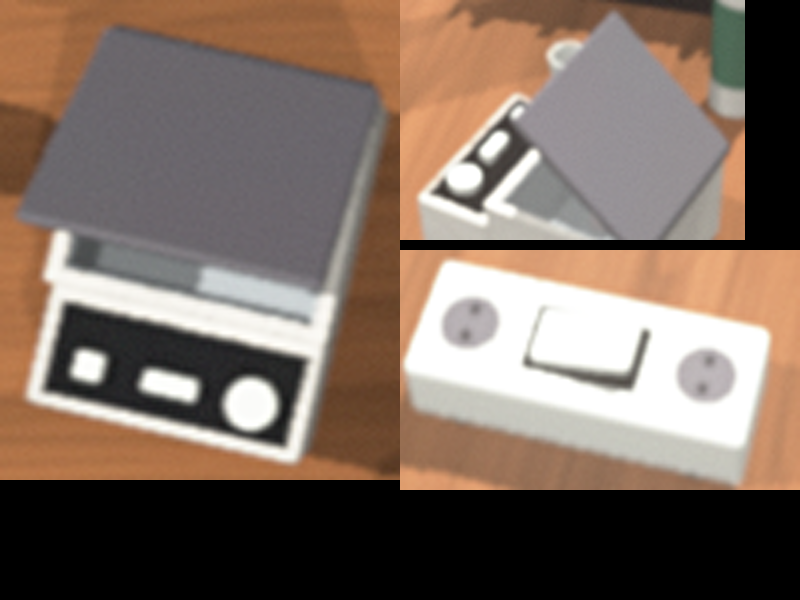

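Request:
carry_out([
  [0.5,-1,1,0],
  [0.8,-1,1,0],
  [0.8,-1,0.8,0],
  [0.8,-1,0,0],
  [0.8,-1,0,0],
], fingers=1)

```text
t: 1.3
eef_pos: [377.8, 397.6, 306.3]
tcp_rot: [3.14, 0.001, 2.737]
ft_force: [0.4, 0.3, -0.3]
opening: 0.637
grip_force: 0.0
```

The crops show the round key at about (237.5,271), the square key at (197,261.5), and a rocker whose far (+x) end seems raised. I'll check with the wrist camera.

Request:
carry_out([
  [0.2,-1,0.8,0],
  [0.2,-1,0.5,0],
  [0,-1,0,0],
  [0,-1,0,0],
  [0,-1,0,0],
])

```text
t: 1.8
eef_pos: [393.0, 164.6, 358.4]
tcp_rot: [3.141, 0.001, 2.736]
ft_force: [1.9, 0.7, -0.5]
opening: 0.218
grip_force: 0.0
```

Run:
```python
from h import *
s=env.state();print(s["eef_pos"],s["tcp_rot"],s["t"])
print(np.array(env.calibration("wrist")["pose"]).round(2))
im=env.read_camera("wrist");cv2.imwrite("pics/w1.png",im[:,:,::-1])
for l,p in dict(key=(453,142,97),rock=(576,-171,67),lid=(596,156,160)).items(): print(l,proj("wrist",p))
for l in("round_key_top","square_key_top","lid_edge","rocker_raised_end"):
    for r in env.look_for("wrist",l)[:2]:
        p=r["position"];uv=(p[1]*560,p[0]*420);print(l,np.round(uv,1),round(r["conf"],2),onz("wrist",uv,97))
r,b,q=[onz("top",u,97) for u in((237.5,271),(218,266),(197,261.5))];print(r,b,q)
```

```text
[392.9563012  164.57221036 358.37956165] [3.14109592e+00 6.60123343e-04 2.73621426e+00] 1.8
[[ 3.9000e-01  8.9000e-01  2.4000e-01  3.2320e+02]
 [ 9.2000e-01 -3.8000e-01 -1.1000e-01  1.9357e+02]
 [ 0.0000e+00  2.7000e-01 -9.6000e-01  5.2851e+02]
 [ 0.0000e+00  0.0000e+00  0.0000e+00  1.0000e+00]]
key [279.03588968 221.2271274 ]
rock [143.48319089 343.50009667]
lid [329.68491499 321.78822961]
round_key_top [272.  222.9] 0.67 [451.7 134.4  97. ]
square_key_top [278.3 329.9] 0.45 [624.5  72.9  97. ]
lid_edge [279.6 330.2] 0.59 [625.9  76.5  97. ]
rocker_raised_end [132.6 333.1] 0.63 [ 535.6 -145.2   97. ]
[452.4 138.3  97. ] [465.5 184.7  97. ] [477.6 234.8  97. ]
```

View pics/w1.png

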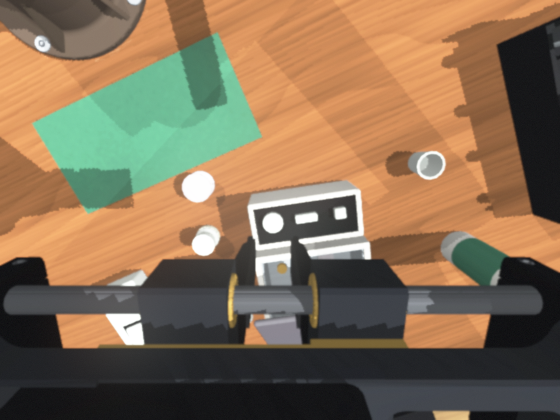

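The wrist view shows the round, bar and square keys at (273,223), (306,217) and (341,213), matching the top view. Next I'll work out the cleaner frame, the lid angle and the rocker.

Run:
```python
from h import *
from scipy.optimize import least_squares
obs=[("wrist",(273,223),(-90,-50)),("wrist",(306,217),(-90,0)),("wrist",(341,213),(-90,50)),("top",(237.5,271),(-90,-50)),("top",(217.5,266),(-90,0)),("top",(197,261.5),(-90,50))]
lid=[("top",(179.5,223.8),1),("top",(254.5,241.3),-1)]
def W(o,yaw,x,y,z):
    c,s=np.cos(yaw),np.sin(yaw);return (o[0]+c*x-s*y,o[1]+s*x+c*y,z)
# top only and joint
def f(p,full=False):
    e=[]
    for c,uv,(x,y) in obs: e+=list(proj(c,W(p[:2],p[2],x,y,97))-uv)
    th=p[3]
    for c,uv,s in lid: e+=list(proj(c,W(p[:2],p[2],105-158*np.cos(th)+8*np.sin(th),85*s,110+158*np.sin(th)+8*np.cos(th)))-uv)
    return np.array(e)
r=least_squares(f,[552,163,-.25,.6]);o=r.x
print(o.round(3),r.fun.reshape(-1,2).round(1).tolist())
for n,v in dict(key=(-90,-50,97),push=(-15,0,118),edge=(-53,0,118)).items():print(n,np.round(W(o[:2],o[2],*v),1))
# power box
a,b=onz("top",(358,187),50),onz("top",(363,248),50);print("sockets top",a,b)
a,b=[onz("scene",(195+u/400*110,250+(v-250)/4*1),50) for u,v in((70,322),(305,375))];print("sockets scene",a,b)
```

```text
[ 5.51798e+02  1.64978e+02 -2.60000e-01  7.16000e-01] [[-0.7, -0.2], [0.0, 1.1], [-1.0, 0.3], [-0.6, 0.2], [-0.9, 0.3], [-0.7, -0.0], [-1.7, -0.4], [0.8, 0.5]]
key [452.  139.8  97. ]
push [537.3 168.8 118. ]
edge [500.6 178.6 118. ]
sockets top [ 650.7 -163.4   50. ] [ 497.8 -170.1   50. ]
sockets scene [ 500.  -171.7   50. ] [ 655.3 -168.7   50. ]
```

Request:
carry_out([
  [0.3,-1,0,0],
  [0.3,-1,0,0],
  [0,-1,0,0],
  [0,-1,0,0],
  [0,0,0,0],
])

```text
t: 2.55
eef_pos: [422.8, -32.8, 357.8]
tcp_rot: [-3.141, -0.0, 2.732]
ft_force: [0.2, 0.7, -0.6]
opening: 0.004
grip_force: 0.0
```

Run:
```python
from h import *
s=env.state();print(s["eef_pos"],s["opening"],s["t"])
im=env.read_camera("wrist");cv2.imwrite("pics/w2.png",im[:,:,::-1])
for l in("round_key_top","rocker_raised_end"):
    for r in env.look_for("wrist",l)[:2]:
        p=r["position"];uv=(p[1]*560,p[0]*420);print(l,np.round(uv,1),round(r["conf"],2),onz("wrist",uv,97),onz("wrist",uv,67))
```

```text
[422.81916666 -32.76498178 357.77984584] 0.003956470811584022 2.55
round_key_top [393.7 150.3] 0.92 [450.4 139.7  97. ] [457.1 149.5  67. ]
```

View pics/w2.png

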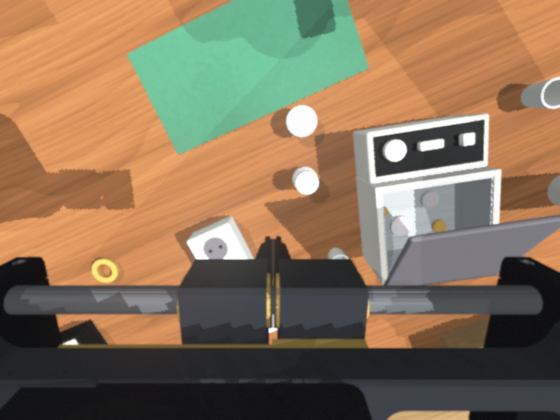

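The wrist view confirms the round key at about (394,150), i.e. (451,139.5) mm, and the fingers are shut. The lid is at about 0.72 rad, so I'll go over it now.

Request:
carry_out([
  [0.55,0.8,-0.2,0],
  [0.55,0.8,-0.3,0],
  [0.55,0.8,-0.4,0],
  [0.55,0.8,-0.5,0],
  [0.55,0.75,-0.5,0],
])

```text
t: 3.2
eef_pos: [554.2, 165.2, 266.9]
tcp_rot: [3.141, 0.0, 2.74]
ft_force: [1.3, -1.0, 1.0]
opening: 0.005
grip_force: 0.0
```

Request:
carry_out([
  [0,0,-0.3,0],
  [0,0,-0.3,0],
  [0,0,-0.3,0],
  [0,0,-0.3,0],
  [0,0,0,0],
])

```text
t: 3.7
eef_pos: [552.8, 162.8, 206.0]
tcp_rot: [-3.14, -0.003, 2.739]
ft_force: [-0.4, 0.1, -0.1]
opening: 0.004
grip_force: 0.0
```

Request:
carry_out([
  [0.12,-0.02,0,0],
  [0,0,-0.2,0],
  [0,0,-0.2,0],
  [0,0,-0.2,0],
  [0,0,0,0],
])

```text
t: 4.2
eef_pos: [559.6, 159.0, 176.2]
tcp_rot: [-3.14, -0.002, 2.736]
ft_force: [0.3, -0.2, 0.4]
opening: 0.005
grip_force: 0.0
```

Request:
carry_out([
  [-0.1,0.02,-0.2,0],
  [-0.1,0.02,-0.2,0],
  [-0.1,0.02,-0.2,0],
  [0,0,0,0],
  [0,0,0,0],
])

```text
t: 4.7
eef_pos: [545.0, 162.2, 147.6]
tcp_rot: [-3.141, -0.0, 2.736]
ft_force: [0.6, 0.3, -0.0]
opening: 0.004
grip_force: 0.0
```

Run:
```python
from h import *
s=env.read_camera("scene");t=env.read_camera("top")
f=lambda i,x,y,w,h,k:cv2.resize(i[y:y+h,x:x+w],(w*k,h*k),interpolation=cv2.INTER_CUBIC)
cv2.imwrite("pics/c2.png",np.hstack([f(s,205,90,130,130,3),f(t,165,160,130,130,3)])[:,:,::-1])
```

```text
(no output)
```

View pics/c2.png

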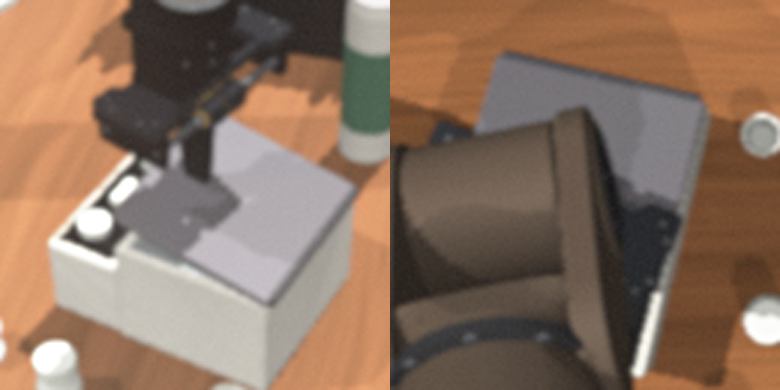

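The crop shows the closed fingertips on the lid, which is nearly closed at around (200,180). I'll keep going down.

Request:
carry_out([
  [-0.1,0.02,-0.2,0],
  [-0.1,0.02,-0.2,0],
  [0,0,-0.15,0],
  [0,0,0,0],
  [0,0,0,0],
])

```text
t: 5.3
eef_pos: [535.2, 164.2, 120.0]
tcp_rot: [-3.141, -0.0, 2.736]
ft_force: [0.1, -0.4, -0.5]
opening: 0.003
grip_force: 0.0
```

Request:
carry_out([
  [0,0,-0.05,0],
  [0,0,0,0],
  [0,0,0,0],
  [0,0,0,0],
  [0,0,0,0],
])

```text
t: 5.8
eef_pos: [535.5, 164.2, 118.2]
tcp_rot: [3.141, 0.001, 2.736]
ft_force: [-0.5, -0.3, 5.8]
opening: 0.006
grip_force: 2.8
```

Request:
carry_out([
  [0,0,-0.03,0],
  [0,0,0,0],
  [0,0,0,0],
  [0,0,1,0],
  [0,0,1,0],
])

```text
t: 6.3
eef_pos: [534.6, 164.0, 216.7]
tcp_rot: [-3.14, -0.002, 2.736]
ft_force: [2.8, -0.4, -0.1]
opening: 0.008
grip_force: 0.0
```

Request:
carry_out([
  [0.5,-0.8,0.8,0],
  [0.5,-0.9,0.5,0],
  [0.5,-0.9,0.2,0],
  [0.5,-0.9,0,0],
  [0.5,-0.9,0,0],
])

```text
t: 6.8
eef_pos: [650.4, -39.7, 280.4]
tcp_rot: [3.141, 0.001, 2.736]
ft_force: [-0.2, 0.5, -0.7]
opening: 0.006
grip_force: 0.0
```

Request:
carry_out([
  [0.2,-0.9,0,0],
  [0.1,-0.9,0,0],
  [0,-0.5,0,0],
  [0,0,0,0],
  [0,0,0,0],
])

```text
t: 7.3
eef_pos: [664.5, -152.9, 279.6]
tcp_rot: [3.141, -0.001, 2.735]
ft_force: [-0.6, 0.3, -0.1]
opening: 0.005
grip_force: 0.0
```

Run:
```python
from h import *
s=env.state();print(s["eef_pos"],s["t"])
w=env.read_camera("wrist");t=env.read_camera("scene");cv2.imwrite("pics/w3.png",w[:,:,::-1])
for c in("wrist","scene"):
  for r in env.look_for(c,"rocker_raised_end")[:2]:
    p=r["position"];uv=(p[1]*560,p[0]*420);print(c,np.round(uv,1),round(r["conf"],2),onz(c,uv,62))
for x in(552,576,600):print(x,proj("wrist",(x,-168.5,60)),proj("scene",(x,-168.5,60)))
u,v=proj("wrist",(576,-168.5,50)).astype(int);u=np.clip(u,65,495);v=np.clip(v,75,345)
f=lambda i,x,y,w,h,k:cv2.resize(i[y:y+h,x:x+w],(w*k,h*k),interpolation=cv2.INTER_CUBIC)
cv2.imwrite("pics/c3.png",np.hstack([f(w,u-65,v-75,130,150,3),f(t,205,100,130,150,3)])[:,:,::-1]);print("off",u-65,v-75)
```

```text
[ 664.46994873 -152.91209043  279.57336812] 7.3
wrist [229.9 126. ] 0.59 [ 576.  -171.2   62. ]
scene [243.6 271.8] 0.98 [ 572.9 -172.1   62. ]
552 [223.65817978 106.05080902] [235.48712453 269.11989574]
576 [232.13577502 125.04193541] [245.41751901 271.32050799]
600 [240.3532536 143.4503602] [255.43501278 273.54042177]
off 168 50
```

View pics/c3.png

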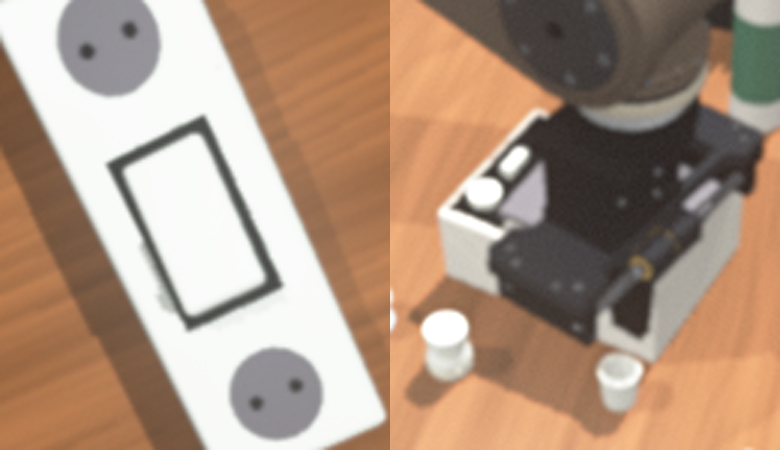

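The wrist crop shows the rocker centred at about (233,126) full-frame. The shadow at its lower left means the +x (far) end is raised, so I'll press near (600,-168).

Request:
carry_out([
  [-0.65,-0.15,-0.6,0],
  [-0.64,-0.15,-0.7,0],
  [0,0,-0.8,0],
  [0,0,-0.8,0],
  [0,0,-0.5,0],
])

```text
t: 8.0
eef_pos: [599.3, -166.6, 107.8]
tcp_rot: [3.141, -0.002, 2.737]
ft_force: [1.5, -0.2, -1.1]
opening: 0.004
grip_force: 0.0
```

Request:
carry_out([
  [0,0,-0.2,0],
  [0,0,-0.1,0],
  [0,0,-0.1,0],
  [0,0,0,0],
  [0,0,0,0],
])

```text
t: 8.5
eef_pos: [600.6, -167.9, 90.9]
tcp_rot: [3.141, 0.002, 2.736]
ft_force: [0.5, -0.1, -0.0]
opening: 0.004
grip_force: 0.0
```

Request:
carry_out([
  [0,0,-0.2,0],
  [0,0,-0.15,0],
  [0,0,-0.12,0],
  [0,0,0,0],
  [0,0,0,0],
])

```text
t: 9.0
eef_pos: [600.0, -167.7, 66.2]
tcp_rot: [3.142, -0.001, 2.736]
ft_force: [0.2, -0.3, -0.2]
opening: 0.006
grip_force: 0.0
```

Request:
carry_out([
  [0,0,-0.06,0],
  [0,0,-0.06,0],
  [0,0,0,0],
  [0,0,0,0],
  [0,0,0,0],
])

```text
t: 9.5
eef_pos: [600.3, -167.9, 60.7]
tcp_rot: [3.142, 0.001, 2.736]
ft_force: [3.6, 0.2, 3.6]
opening: 0.003
grip_force: 1.6
```

Request:
carry_out([
  [0,0,-0.04,0],
  [0,0,-0.02,0],
  [0,0,0,0],
  [0,0,0,0],
  [0,0,0,0],
])

```text
t: 10.0
eef_pos: [600.8, -167.9, 58.8]
tcp_rot: [3.141, 0.002, 2.736]
ft_force: [1.6, 1.0, 15.0]
opening: 0.007
grip_force: 7.1
```

Request:
carry_out([
  [0,0,0.3,0],
  [0,0,0.8,0],
  [0.6,0,1,0],
  [0.6,0.1,1,0],
  [0,0,1,0],
])

```text
t: 10.5
eef_pos: [652.3, -162.8, 249.0]
tcp_rot: [-3.142, -0.002, 2.736]
ft_force: [0.9, -0.9, -0.8]
opening: 0.005
grip_force: 0.0
```

Run:
```python
from h import *
s=env.state();print(s["eef_pos"],s["t"])
w=env.read_camera("wrist");t=env.read_camera("scene");p=env.read_camera("top")
u,v=proj("wrist",(576,-168.5,50)).astype(int);u=np.clip(u,65,495);v=np.clip(v,75,345)
f=lambda i,x,y,w,h,k:cv2.resize(i[y:y+h,x:x+w],(w*k,h*k),interpolation=cv2.INTER_CUBIC)
cv2.imwrite("pics/c4.png",np.hstack([f(w,u-65,v-75,130,150,3),f(t,195,100,130,200,3)[150:]])[:,:,::-1] if 0 else np.hstack([f(w,u-65,v-75,130,190,3),f(t,195,110,130,190,3)])[:,:,::-1])
```

```text
[ 652.2728802  -162.84075702  248.99021444] 10.5
```

View pics/c4.png

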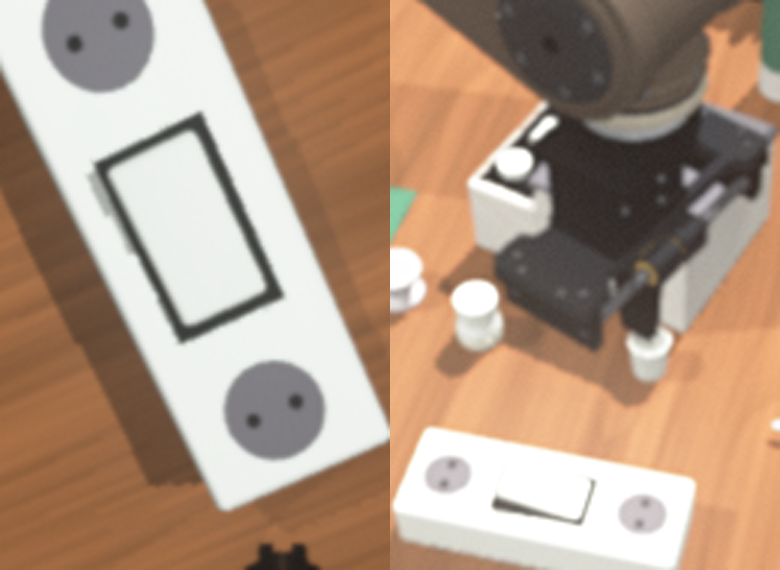

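The rocker's shadow has moved to its near (-x) end, at crop (100,200), so it's on. Now the round key.

Request:
carry_out([
  [-0.6,0.9,0,0],
  [-0.6,0.9,0,0],
  [-0.6,0.9,0,0],
  [-0.6,0.9,0,0],
  [-0.6,0.9,0,0],
])

```text
t: 11.15
eef_pos: [510.2, 45.7, 246.9]
tcp_rot: [-3.141, -0.003, 2.735]
ft_force: [0.9, 1.0, 0.1]
opening: 0.002
grip_force: 0.0
```

Request:
carry_out([
  [-0.6,0.9,0,0],
  [-0.4,0.65,0,0],
  [0,0,-0.5,0],
  [0,0,-0.5,0],
  [0,0,0,0],
])

```text
t: 11.65
eef_pos: [462.6, 118.5, 195.2]
tcp_rot: [-3.138, -0.006, 2.736]
ft_force: [0.7, -0.1, 0.4]
opening: 0.007
grip_force: 0.0
```

Request:
carry_out([
  [-0.11,0.21,0,0],
  [-0.11,0.21,-0.3,0],
  [0,0,-0.4,0],
  [0,0,-0.3,0],
  [0,0,0,0],
])

```text
t: 12.15
eef_pos: [453.3, 139.8, 147.6]
tcp_rot: [-3.141, -0.002, 2.736]
ft_force: [0.4, 0.2, -0.6]
opening: 0.002
grip_force: 0.0
```

Run:
```python
from h import *
w=env.read_camera("wrist");t=env.read_camera("scene")
f=lambda i,x,y,w,h,k:cv2.resize(i[y:y+h,x:x+w],(w*k,h*k),interpolation=cv2.INTER_CUBIC)
cv2.imwrite("pics/c5.png",np.hstack([f(t,205,90,130,140,3),w[:,140:500]])[:,:,::-1]);
print(env.state()["eef_pos"],proj("wrist",(451.5,139.5,97)))
```

```text
[454.26071994 139.79714293 148.97350618] [272.05773514 224.32002646]
```

View pics/c5.png

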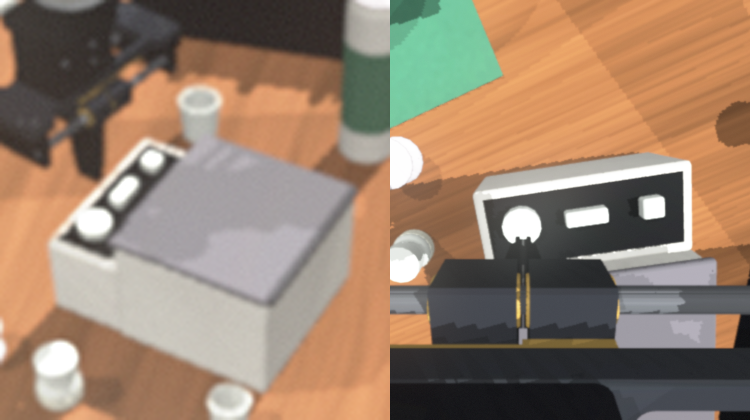

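The lid looks shut, and the round key's wrist pixel (270,225) matches my estimate of (272,224). I'll press it.

Request:
carry_out([
  [-0.04,0,-0.4,0],
  [0,0,-0.3,0],
  [0,0,-0.2,0],
  [0,0,0,0],
  [0,0,0,0],
])

```text
t: 12.75
eef_pos: [452.4, 139.6, 103.7]
tcp_rot: [3.141, 0.001, 2.736]
ft_force: [0.4, 0.4, 1.0]
opening: 0.009
grip_force: 0.0
```

Request:
carry_out([
  [0,0,-0.1,0],
  [0,0,-0.06,0],
  [0,0,-0.04,0],
  [0,0,0,0],
  [0,0,0,0],
])

```text
t: 13.25
eef_pos: [452.5, 139.6, 93.3]
tcp_rot: [3.141, 0.001, 2.736]
ft_force: [1.4, 0.8, 3.3]
opening: 0.002
grip_force: 1.8
```

Request:
carry_out([
  [0,0,-0.03,0],
  [0,0,-0.03,0],
  [0,0,0,0],
  [0,0,0,0],
  [0,0,0,0],
])

```text
t: 13.75
eef_pos: [452.5, 139.7, 91.0]
tcp_rot: [3.141, 0.001, 2.736]
ft_force: [-0.7, 0.6, 18.1]
opening: 0.003
grip_force: 9.2
```

Fully down (18 N at z = 91 mm). I'll release it and move clear.

Request:
carry_out([
  [0,0,0.2,0],
  [0,0,0.5,0],
  [0,0,1,0],
  [0,0,1,0],
  [0,0,1,0],
])

```text
t: 14.25
eef_pos: [451.1, 139.4, 276.8]
tcp_rot: [-3.141, -0.002, 2.736]
ft_force: [0.4, -0.5, -0.8]
opening: 0.008
grip_force: 0.0
```

Request:
carry_out([
  [0,-0.8,0.5,0],
  [0,-0.8,0.2,0],
  [0,-0.8,0,0],
  [0,-0.2,0,0],
  [0,0,0,0],
])

```text
t: 14.75
eef_pos: [451.7, 8.7, 309.8]
tcp_rot: [-3.141, -0.001, 2.733]
ft_force: [-0.1, 0.0, 0.0]
opening: 0.005
grip_force: 0.0
```

Run:
```python
from h import *
t=env.read_camera("scene");f=cv2.resize(t[90:310,185:335],(450,660)[:2]);cv2.imwrite("pics/end.png",cv2.resize(t[90:310,185:335],(405,594),interpolation=cv2.INTER_CUBIC)[:,:,::-1])
print(env.state()["eef_pos"],env.state()["ft_force"])
```

```text
[451.71573761   9.56334255 309.70000689] [ 0.73601186 -0.35312029 -0.12032862]
```

View pics/end.png

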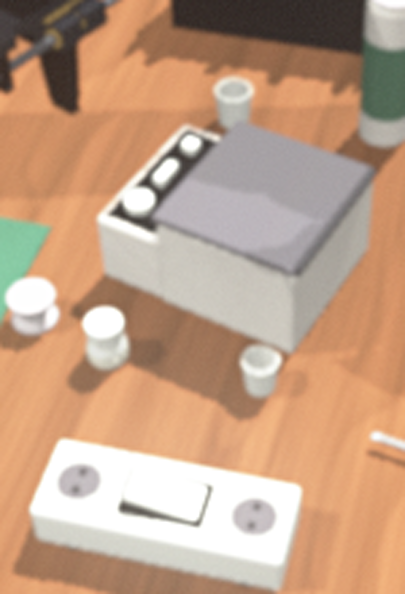

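The last picture shows the lid shut, the rocker on at (165,495), the keys up at (140,200), and the arm clear.

```bash
python3 -c "
from cell import env
print(env.job_done())"
```

```text
the job is handed in; nothing more can be done
None
```

I shut the lid, switched the rocker on, pressed the round key fully down and released it, and handed the job in with the arm clear; the last picture agrees, but no verdict came back.

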